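Load the valve-part rack and latch its retaining bail

ROBOT

A 6-joint arm with a two-finger parallel gripper is mounted at the origin on the work surface. World frame = base frame: x ahead of the robot, y to its left, z up, the work surface at z = 0. Lengths are in mm, angles in degrees, forces in N, time in s.
With the tool pointing down it reaches from about 350 to 950 mm from the base axis. Payload 17.4 kg.
Tool frame: the origin (TCP) lies at the very end of the fingers, on their centre line; the grasp point (between the pads) lies 19 mm behind it (arm.grasp_offset is the distance from the TCP to the grasp point, in mm); z points along the fingers, y is the line along which they close (so a half turn about z gives the same grasp; the last joint's range is limited). The gripper opens to 93 mm and grips with 3 to 60 N. Pads are 15 mm wide; open, the fingers measure 128 mm over their backs; the gripper's body (75 mm by 188 mm) begins 65 mm behind the grasp point.
Start: joints at [71.345, 6.646, 82.598, -0, 90.757, -2.166], TCP at [191.602, 647.241, 218.646] pointing down, gripper open.
Joint ranges: [-162.19, 162.19], [-47.58, 125.68], [4.15, 143.07], [-65.23, 245.23], [0.69, 171.88], [-170.13, 170.13]. Speed limits (degrees/s): [108.29, 108.29, 127.2, 180, 180, 180].

INTERFACE

Orientations are given as a 3x3 rotation matrix whose columns are the frame's x, y, z axes.
In Python, from cell import arm gives the robot as it stands. The module is installed in compiled form; this text tells all that it offers.
- The arm moves only by the tool arm_command, never from a script. Its argument "increments" is a list of rows, each an object with "delta_pos": the shift along the world's x, y, z scaled (see below), a list of three; "turn": the turn, a rotation vector about the world's x, y, z scaled (see below), a list of three; "claw": the closure, from -1 (fully open) to 1 (shut). In form: [{"delta_pos": [dx, dy, dz], "turn": [wx, wy, wz], "claw": claw}, ...]. A call has 1 to 10 rows; each row is the pose to reach, as a shift and turn from the pose commanded when the call began, turning the shorter way round; what a row does not reach only later rows make up. The controller multiplies each number of a shift by 0.4 m and each number of a turn by 180 degrees. A row lasts 1/12 s, in which the tool goes at most 41.7 mm and 7.16 degrees, less where a joint would pass 70% of its speed; a pose out of reach is approached as far as the arm can. A call with a number of a shift or a turn outside -1 to 1 is refused whole. A call with a gripper value outside its range is refused whole. The fingers move at their own pace and stop on an object; "grip_force" is the grip in N (left out, the last holds). Time passes only in rows, so rows that repeat a pose let the fingers close. It gives the time, the measured TCP pose, the force, the opening and the grip force at its end, in the units of the state.
- arm.get_state(): the state, without advancing time (a new reading comes with each control period).
- arm.capture(name): name is "scene" or "top" or "wrist"; returns (picture, depth): 384x512x3 uint8, blue, green, red; 384x512 float32, mm along the optical axis (not along the pixel's ray), 0 where there is no reading.
- arm.camera_params(name): a dict with "K" (3x3 intrinsics, pixels), "position" and "attitude" of the camera in the world. Camera axes: x right, y down, z forward; pixel columns grow to the right and rows downward; lengths in mm; the calibration is good to about 2 mm. A picture is of the moment at which its call begins: read the wrist's pose just before it. camera_params takes no time and is no camera call; for the wrist camera it gives the pose at the moment of the call.
- arm.close_job(): hands the job in; it is judged then, once.
The state is a dict: "time": time; "qpos": joint angles; "joint_vel": joint speeds; "joint_efforts": joint torques, N m; "eef_pos": TCP position; "orientation": TCP orientation; "wrist_force": force on the tool from outside, world axes, zero at the start; "ft_torque": the same for the moment, N m; "opening": opening from 0.0 (shut) to 1.0 (fully open); "grasp_force": force on a finger pad.
Only numpy, scipy, OpenCV 4.12 (cv2) and the standard library are available. Lean on these libraries where they do the work, as an engineer would, in place of code of your own. Each camera call takes 0.05 s, during which the arm holds its last target. There are 200 camera calls.

TASK

One of the three valve parts (two grey metal caps and a white ceramic standoff) already stands in the aluminium three-pocket rack: stand the other two upright in the empty pockets, one part per pocket, setting them down on the desk rather than dropping them. Then press the rack's black-gripped sprung lever down past its detent so that it stays latched down by itself with the retaining bail lying over the parts. Leave the black grommet pot, the screw jar and the solder reel where they are.

Things in the scene. Friction and masses are not known exactly. Their poses are not given: they have to be found in the camera images.
- cap1: A plain grey metal valve cap (a small screening can), a cylinder 29 mm in diameter with a 32 mm skirt over its lowest 8 mm, 62 mm tall, its top edge bevelled above 54 mm; 40 g. Origin at the centre of its underside, z up its axis. The twin of the other valve cap.
- cap2: Another plain grey metal valve cap (a small screening can), a cylinder 29 mm in diameter with a 32 mm skirt over its lowest 8 mm, 62 mm tall, its top edge bevelled above 54 mm; 40 g. Origin at the centre of its underside, z up its axis. The twin of the other valve cap.
- standoff: White ribbed ceramic standoff, a cylinder 31 mm in diameter over its ribs and 70 mm tall; 90 g. Origin at the centre of its underside, z up its axis.
- rack: Aluminium rack fixed to the desk, a row of three square pockets 48 mm wide inside, 54 mm apart along its y, walls 6 mm thick and 22 mm high, no floor (parts stand on the desk). Origin on the desk at the middle pocket's centre; x points to the hinge, away from the robot. At x = 140 mm two 115 mm high cheeks (y = +-98 mm) carry bail and lever.
- pocket0 (a point): Centre of the end pocket at y = +54 mm of the rack, at desk level. Axes as the rack's.
- pocket1 (a point): Centre of the middle pocket, at desk level.
- pocket2 (a point): Centre of the end pocket at y = -54 mm of the rack (nearest the lever), at desk level.
- lever_grip (a point): Centre of the lever's black grip, a bar 16 mm in diameter and 50 mm long lying along the rack's y, at the end of a steel arm 100 mm from the hinge. It is 135 mm to the -y side of the middle pocket. It starts about 164 mm above the desk and is about 42 mm above it when latched; press on its top.
- lever_hinge (a point): Point of the hinge axis level with the lever grip: 140 mm behind the pocket row, 100 mm above the desk. The axis runs along the rack's y.
- bail_bar (a point): Middle of the retaining bail's bar, a steel rod 8 mm thick and 166 mm long along the rack's y, 140 mm from the hinge axis and fixed to the lever: it stands almost upright behind the pockets while the lever is up and lies about 100 mm above the desk over the pockets' centre line when latched.
- lever (a joint): Angle of lever and bail, rad. 0: lever sprung up, its arm 40 degrees above level, towards the robot, bail up. It grows as the lever is pressed down. The detent's crest is at 1.2; past it the lever rests latched at about 1.32; hard stop at 1.44. Peak press about 10 N at the grip. Let go short of the crest it springs back up.
- grommet_pot: Black rubber pot of grommets, 62 mm across, 45 mm tall; origin under its centre. To be left alone.
- screw_jar: Glass jar with a steel cap, 54 mm across, 65 mm tall; origin under its centre. To be left alone.
- solder_reel: Grey reel, 56 mm across, 40 mm tall, standing on its end; origin under its centre. To be left alone.

How it is judged (in metres and radians):
On the way, in this order (a step that is already met when the one before it is completed fails the run):
1. all three parts stand upright on the desk in the pockets, one per pocket, released, with the lever still up ((horizontal distance between cap1 and pocket0 below 0.015 m or horizontal distance between cap1 and pocket1 below 0.015 m or horizontal distance between cap1 and pocket2 below 0.015 m) and height (world z) of each of cap1, cap2, standoff below 0.006 m and angle between each of cap1, cap2, standoff's own z axis and vertical below 0.12 rad and (horizontal distance between cap2 and pocket0 below 0.015 m or horizontal distance between cap2 and pocket1 below 0.015 m or horizontal distance between cap2 and pocket2 below 0.015 m) and (horizontal distance between standoff and pocket0 below 0.015 m or horizontal distance between standoff and pocket1 below 0.015 m or horizontal distance between standoff and pocket2 below 0.015 m) and value of joint lever below 0.3 rad and contact force between each of cap1, cap2, standoff and the fingers below 0.1 N), for 0.2 s.
2. the lever is down past its detent (value of joint lever above 1.25 rad), for 0.1 s.
At the end, for the whole second after the job is handed in: The lever stays latched past its detent by itself (joint above 1.25 rad) and the three parts stand in the three pockets, one each: origin within 15 mm of a pocket's centre, underside within 6 mm of the desk, within 0.12 rad of upright, at rest ((horizontal distance between cap1 and pocket0 below 0.015 m or horizontal distance between cap1 and pocket1 below 0.015 m or horizontal distance between cap1 and pocket2 below 0.015 m) and height (world z) of each of cap1, cap2, standoff below 0.006 m and angle between each of cap1, cap2, standoff's own z axis and vertical below 0.12 rad and (horizontal distance between cap2 and pocket0 below 0.015 m or horizontal distance between cap2 and pocket1 below 0.015 m or horizontal distance between cap2 and pocket2 below 0.015 m) and (horizontal distance between standoff and pocket0 below 0.015 m or horizontal distance between standoff and pocket1 below 0.015 m or horizontal distance between standoff and pocket2 below 0.015 m) and value of joint lever above 1.25 rad and linear speed of each of cap1, cap2, standoff below 0.03 m/s); the robot touches nothing.
It fails at once if cap1 is dropped or knocked over (moves faster than 0.45 m/s out of the fingers) (linear speed of cap1 above 0.45 m/s and contact force between cap1 and the fingers below 0.05 N).
It fails at once if cap2 is dropped or knocked over (moves faster than 0.45 m/s out of the fingers) (linear speed of cap2 above 0.45 m/s and contact force between cap2 and the fingers below 0.05 N).
It fails at once if standoff is dropped or knocked over (moves faster than 0.45 m/s out of the fingers) (linear speed of standoff above 0.45 m/s and contact force between standoff and the fingers below 0.05 N).
It fails at once if the grommet pot, screw jar or solder reel is moved by more than 40 mm (distance of any of grommet_pot, screw_jar, solder_reel from where it was at the start of the episode above 0.04 m).
It also fails if it takes over 70 s, if anything falls off the work surface, if the arm or the gripper's body presses on something with over 40 N, if the wrist force passes 120 N, or if a joint passes its speed limit or range.

## Working session

There is one attempt and no reset: what is moved stays moved. The work goes in short steps, Python scripts to look and compute and a tool call to move; the robot and the scene stay as the last step left them, time stands still between calls to the robot, and variables do not carry over. Pictures are saved under pics/ and viewed, at most 10 in all, crops included, and the job is handed in when it is done.

Besides the shell and the picture viewer there is one more tool, called after "Emit:" as a command line: name --argument value ..., lists and objects as JSON in quotes. arm_command: Moves the arm, as the interface text tells. Its arguments: {"type":"object","properties":{"increments":{"type":"array","items":{"type":"object","properties":{"delta_pos":{"type":"array","items":{"type":"number"}},"turn":{"type":"array","items":{"type":"number"}},"claw":{"type":"number"}}}},"grip_force":{"type":"number"}},"required":["increments"]}

```bash
mkdir -p pics
cat > h.py <<'E'
from cell import arm
import numpy as np, cv2
def cloud(n):
    p=arm.camera_params(n); im,d=arm.capture(n)
    K=np.array(p["K"]);R=np.array(p["attitude"]);t=np.array(p["position"])
    v,u=np.mgrid[:384,:512]
    c=np.stack([(u-K[0,2])/K[0,0]*d,(v-K[1,2])/K[1,1]*d,d],-1)
    W=c@R.T+t; W[d==0]=np.nan
    return im,W
E
python3 - <<'E'
from h import *
for n in("scene","top"):
    im,W=cloud(n); np.save(n+".npy",W); cv2.imwrite(f"pics/{n}0.png",im)
    print(n,arm.camera_params(n))
print(arm.get_state())
E
```

```text
scene {'K': array([[356.70597845,   0.        , 255.44752845],
       [  0.        , 356.70597845, 192.9666007 ],
       [  0.        ,   0.        ,   1.        ]]), 'position': array([1174.02155751,  187.87454158,  698.63375972]), 'attitude': array([[-0.29776316,  0.60224062, -0.74070462],
       [ 0.95446574,  0.17299668, -0.24303764],
       [-0.0182277 , -0.77934484, -0.62633008]])}
top {'K': array([[352.85407297,   0.        , 253.9586206 ],
       [  0.        , 352.85407297, 190.46189355],
       [  0.        ,   0.        ,   1.        ]]), 'position': array([362.42629737,  -2.16361008, 997.92271256]), 'attitude': array([[-6.07438901e-02, -9.71108372e-01,  2.30778485e-01],
       [-9.98153313e-01,  5.91855348e-02, -1.36760877e-02],
       [-3.77784741e-04, -2.31183048e-01, -9.72910199e-01]])}
{'time': 0.1, 'qpos': array([ 7.13446251e+01,  6.67052429e+00,  8.26320021e+01, -8.12844949e-04,
        9.07563754e+01, -2.16684068e+00]), 'joint_vel': array([ 0.044802  , -0.10574686, -0.14455792,  0.01685498,  0.01337624,
        0.14904707]), 'joint_efforts': array([ 3.24565321e-03, -7.22882080e+01, -6.23867369e+01,  7.81424646e-02,
        2.28211249e-02, -1.05857278e-04]), 'eef_pos': array([191.54612935, 647.05853881, 217.9881264 ]), 'orientation': array([[-9.58876497e-01,  2.83823474e-01, -3.15400551e-04],
       [ 2.83823648e-01,  9.58875998e-01, -9.78553329e-04],
       [ 2.46936124e-05, -1.02782992e-03, -9.99999471e-01]]), 'wrist_force': array([-0.23627672,  0.02189074,  0.58107757]), 'ft_torque': array([ 0.0122443 ,  0.0081275 , -0.04128303]), 'grasp_force': 0.0, 'opening': 0.9989628700576197}
```

View pics/scene0.png

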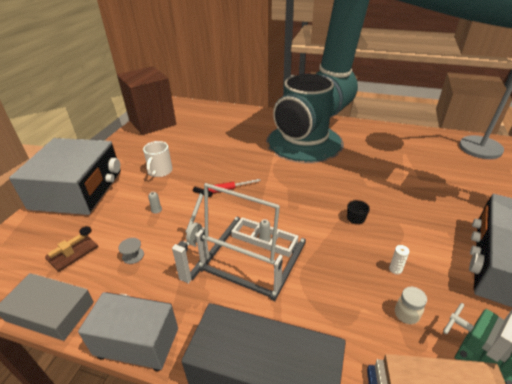

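View pics/top0.png

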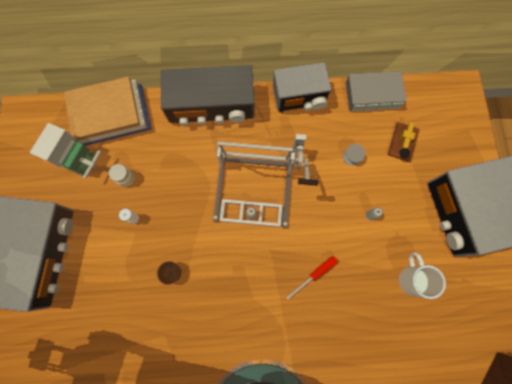

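The top view shows one cap in the middle pocket (252,211), the free cap at (375,213), the standoff at (128,215) and the lever grip at (308,182). The jar is at (121,175), the reel at (355,154) and the pot at (169,272).

Run:
```python
from h import *
W=np.load("top.npy")
S=np.load("scene.npy")
P=np.concatenate([W.reshape(-1,3),S.reshape(-1,3)]);
src=np.repeat([0,1],384*512)
def at(u,v,r=14):
    q=W[v-r:v+r,u-r:u+r].reshape(-1,3); return q[q[:,2]>8]
for n,(u,v) in dict(cap=(375,213),stand=(126,215),incap=(252,211),jar=(119,176),reel=(355,154)).items():
    q=at(u,v); zt=np.nanpercentile(q[:,2],98); t=q[q[:,2]>zt-7]
    print(n,"zt",zt.round(1),"top mean",t.mean(0).round(1),"ext",np.ptp(t,axis=0).round(1),len(t))
    c=t.mean(0)
    for s in(0,1):
        m=(src==s)&(np.hypot(*(P[:,:2]-c[:2]).T)<45)&(P[:,2]>zt-7)&(P[:,2]<zt+5)
        if m.any(): q2=P[m]; print("   cam",s,q2.mean(0).round(1),((q2.max(0)+q2.min(0))/2).round(1),np.ptp(q2,axis=0).round(1),m.sum())
# rack walls
for s,Q in((0,W),(1,S)):
    q=Q.reshape(-1,3); m=(q[:,2]>18)&(q[:,2]<26)&(q[:,0]>330)&(q[:,0]<560)&(abs(q[:,1])<170)
    r=q[m]; rr=cv2.minAreaRect(r[:,:2].astype(np.float32)); print("rack",s,m.sum(),rr,r[:,2].mean())
u,v=308,182
q=W[v-8:v+8,u-12:u+14].reshape(-1,3);print("grip",q[q[:,2]>130].mean(0),q[q[:,2]>130].max(0),q[q[:,2]>130].min(0))
```

```text
cap zt 63.1 top mean [ 506.6 -342.5   60. ] ext [24.2 24.5  7.7] 67
   cam 0 [ 506.6 -342.5   60. ] [ 507.3 -342.5   60.1] [24.2 24.5  7.7] 67
   cam 1 [ 508.8 -340.5   61.2] [ 506.4 -341.9   61.8] [25.6 24.9 11.3] 54
stand zt 72.7 top mean [538.3 333.   69.5] ext [29.8 30.   7.6] 109
   cam 0 [538.3 333.   69.5] [538.4 333.7  69.5] [29.8 30.   7.6] 109
   cam 1 [539.9 333.3  71.2] [537.8 333.2  70.3] [32.  28.6  8.5] 124
incap zt 63.1 top mean [528.3  -1.7  60.4] ext [25.3 24.6  9.9] 67
   cam 0 [528.3  -1.7  60.4] [528.1  -2.4  61.1] [25.3 24.6  9.9] 67
   cam 1 [531.3  -0.7  61.4] [529.5  -1.8  61.5] [23.  27.  10.4] 67
jar zt 68.4 top mean [658.6 357.6  65.1] ext [47.2 46.5  8.2] 230
   cam 0 [658.6 357.6  65.1] [659.1 357.4  65.6] [47.2 46.5  8.2] 230
   cam 1 [660.4 358.   66.3] [658.  358.3  65.6] [47.9 46.8  8.2] 391
reel zt 42.8 top mean [ 683.6 -310.3   39.6] ext [53.6 53.2  8.1] 278
   cam 0 [ 683.6 -310.3   39.6] [ 684.1 -311.2   39.8] [53.6 53.2  8.1] 278
   cam 1 [ 683.6 -309.7   41.5] [ 682.5 -311.4   41.3] [54.7 55.3  7.5] 296
rack 0 434 ((494.4859924316406, -65.8287353515625), (340.52606201171875, 149.53985595703125), 55.0589599609375) 21.67762268009719
rack 1 486 ((487.42620849609375, -63.03852844238281), (337.67169189453125, 157.97940063476562), 52.38229751586914) 22.078920808969137
grip [ 574.9618673  -143.81893885  167.78392345] [ 598.87778872 -119.66382321  174.919057  ] [ 563.11411527 -168.26500785  146.77795409]
```

Run:
```python
from h import *
from scipy.optimize import minimize
def d(L):
    x,y=L.T
    # distance outside of the wall-top region
    o=np.maximum(np.maximum(abs(x)-30,abs(y)-84),0)
    i=np.zeros(len(L))
    for c in(-54,0,54): i=np.maximum(i,np.minimum(24-abs(x),24-abs(y-c)))
    return np.minimum(o+i,6)
for n in("top","scene"):
    q=np.load(n+".npy").reshape(-1,3)
    m=(q[:,2]>19)&(q[:,2]<26)&(q[:,0]>470)&(q[:,0]<568)&(abs(q[:,1])<115)&(np.hypot(q[:,0]-529,q[:,1]+1.5)>20)
    p=q[m][:,:2]
    def loc(a): 
        c,s=np.cos(a[2]*.01),np.sin(a[2]*.01); return (p-a[:2])@np.array([[c,-s],[s,c]])
    best=min((minimize(lambda a:(d(loc(a))**2).mean(),[529+i,-3+j,k],method="Nelder-Mead") for i in(-6,0,6) for j in(-6,0,6) for k in(-8,0,8)),key=lambda r:r.fun)
    L=loc(best.x); print(n,m.sum(),best.x,best.fun,"in-rack extents",L.min(0),L.max(0))
    a=best.x;th=a[2]*.01;R=np.array([[np.cos(th),-np.sin(th)],[np.sin(th),np.cos(th)]])
    for y in(54,0,-54): print((R@[0,y]+a[:2]).round(1))
    print("grip up",(R@[140-100*np.cos(np.radians(40)),-135]+a[:2]).round(1),"hinge",(R@[140,-135]+a[:2]).round(1))
```

```text
top 398 [531.96566804  -1.55416299 -15.13559515] 1.4493938743312185 in-rack extents [ -32.26666998 -102.18851517] [30.36828849 99.72734405]
[540.1  51.8]
[532.   -1.6]
[523.8 -54.9]
grip up [ 574.3 -144.6] hinge [ 650.  -156.1]
scene 423 [531.03738513  -1.20818559 -15.22516005] 4.5403825791159145 in-rack extents [ -33.52655213 -103.27573524] [ 47.37405382 104.43565516]
[539.2  52.2]
[531.   -1.2]
[522.8 -54.6]
grip up [ 573.2 -144.3] hinge [ 648.9 -155.9]
```

Emit:
arm_command --increments '[{"delta_pos":[0.867,-0.785,-0.15],"turn":[0,0,-0.1233],"claw":-1},{"delta_pos":[0.867,-0.785,-0.15],"turn":[0,0,-0.1233],"claw":-1},{"delta_pos":[0.867,-0.785,-0.15],"turn":[0,0,-0.1233],"claw":-1},{"delta_pos":[0.867,-0.785,-0.15],"turn":[0,0,-0.1233],"claw":-1},{"delta_pos":[0.867,-0.785,-0.15],"turn":[0,0,-0.1233],"claw":-1},{"delta_pos":[0.867,-0.785,-0.15],"turn":[0,0,-0.1233],"claw":-1},{"delta_pos":[0.867,-0.785,-0.15],"turn":[0,0,-0.1233],"claw":-1},{"delta_pos":[0.867,-0.785,-0.15],"turn":[0,0,-0.1233],"claw":-1},{"delta_pos":[0.867,-0.785,-0.15],"turn":[0,0,-0.1233],"claw":-1},{"delta_pos":[0.867,-0.785,-0.15],"turn":[0,0,-0.1233],"claw":-1}]' --grip_force 15

```text
time: 0.93
eef_pos: [499.1, 368.1, 165.2]
orientation: [[-0.781, 0.625, -0.0], [0.625, 0.781, -0.0], [0.0, -0.0, -1.0]]
wrist_force: [0.4, 0.2, 0.2]
opening: 0.999
grasp_force: 0.0
```

Emit:
arm_command --increments '[{"delta_pos":[0.05,-0.045,-0.05],"turn":[0,0,0],"claw":-1},{"delta_pos":[0.098,-0.087,-0.1],"turn":[0,0,0],"claw":-1},{"delta_pos":[0.098,-0.087,-0.15],"turn":[0,0,0],"claw":-1},{"delta_pos":[0.098,-0.087,-0.15],"turn":[0,0,0],"claw":-1},{"delta_pos":[0.098,-0.087,-0.15],"turn":[0,0,0],"claw":-1}]'

```text
time: 1.35
eef_pos: [536.6, 334.8, 104.9]
orientation: [[-0.78, 0.625, -0.002], [0.625, 0.78, -0.001], [0.001, -0.002, -1.0]]
wrist_force: [-0.7, 0.6, 0.2]
opening: 0.998
grasp_force: 0.0
```

Run:
```python
from h import *
im,W=cloud("wrist"); cv2.imwrite("pics/w1.png",im)
s=arm.get_state();print(s["eef_pos"],s["time"],s["wrist_force"])
m=(W[...,2]>62)&(W[...,2]<80)&(np.hypot(W[...,0]-538,W[...,1]-333)<40)
q=W[m];print(m.sum(),q.mean(0),(q.max(0)+q.min(0))/2,np.ptp(q,axis=0))
```

```text
[536.91621996 335.43796416 106.30406787] 1.4 [-0.03144153  1.00697611 -0.19813599]
1887 [537.13716958 333.54623532  70.13260691] [537.8334001  332.8842971   67.58873493] [30.71323093 30.69035506 10.25888728]
```

Emit:
arm_command --increments '[{"delta_pos":[0.0025,-0.005,-0.05],"turn":[0,0,0],"claw":-1},{"delta_pos":[0.0025,-0.005,-0.1],"turn":[0,0,0],"claw":-1},{"delta_pos":[0.0025,-0.005,-0.15],"turn":[0,0,0],"claw":-1},{"delta_pos":[0.0025,-0.005,-0.19],"turn":[0,0,0],"claw":-0.5},{"delta_pos":[0.0025,-0.005,-0.19],"turn":[0,0,0],"claw":0},{"delta_pos":[0.0025,-0.005,-0.19],"turn":[0,0,0],"claw":0.2},{"delta_pos":[0.0025,-0.005,-0.19],"turn":[0,0,0],"claw":0.4},{"delta_pos":[0.0025,-0.005,-0.19],"turn":[0,0,0],"claw":1},{"delta_pos":[0.0025,-0.005,-0.19],"turn":[0,0,0],"claw":1},{"delta_pos":[0.0025,-0.005,-0.19],"turn":[0,0,0],"claw":1}]' --grip_force 15

```text
time: 2.23
eef_pos: [538.5, 333.3, 30.7]
orientation: [[-0.781, 0.625, 0.001], [0.625, 0.781, 0.001], [-0.0, 0.001, -1.0]]
wrist_force: [0.0, 0.3, 0.6]
opening: 0.547
grasp_force: 0.0
```

Emit:
arm_command --increments '[{"delta_pos":[0,0,0],"turn":[0,0,0],"claw":1},{"delta_pos":[0,0,0],"turn":[0,0,0],"claw":1},{"delta_pos":[0,0,0],"turn":[0,0,0],"claw":1},{"delta_pos":[0,0,0],"turn":[0,0,0],"claw":1},{"delta_pos":[0,0,0],"turn":[0,0,0],"claw":1}]' --grip_force 15

```text
time: 2.65
eef_pos: [538.2, 333.0, 29.7]
orientation: [[-0.781, 0.625, 0.0], [0.625, 0.781, -0.0], [-0.0, 0.0, -1.0]]
wrist_force: [-0.2, -0.7, -0.0]
opening: 0.329
grasp_force: 15.0
```

Emit:
arm_command --increments '[{"delta_pos":[0,0,0.05],"turn":[0,0,0],"claw":1},{"delta_pos":[0,0,0.12],"turn":[0,0,0],"claw":1},{"delta_pos":[0,0,0.2],"turn":[0,0,0],"claw":1},{"delta_pos":[0,-0.06,0.22],"turn":[0,0,0],"claw":1},{"delta_pos":[0,-0.13,0.22],"turn":[0,0,0],"claw":1},{"delta_pos":[0,-0.21,0.22],"turn":[0,0,0],"claw":1},{"delta_pos":[0,-0.29,0.22],"turn":[0,0,0],"claw":1},{"delta_pos":[0,-0.37,0.22],"turn":[0,0,0],"claw":1},{"delta_pos":[0,-0.45,0.22],"turn":[0,0,0],"claw":1},{"delta_pos":[0.001,-0.53,0.22],"turn":[0,0,0],"claw":1}]'

```text
time: 3.48
eef_pos: [538.1, 119.6, 117.5]
orientation: [[-0.781, 0.625, -0.0], [0.625, 0.781, -0.0], [0.0, -0.0, -1.0]]
wrist_force: [1.2, -1.3, -0.3]
opening: 0.331
grasp_force: 15.0
```

Emit:
arm_command --increments '[{"delta_pos":[0.001,-0.07,0],"turn":[0,0,0],"claw":1},{"delta_pos":[0.002,-0.13,0],"turn":[0,0,0],"claw":1},{"delta_pos":[0.003,-0.165,0],"turn":[0,0,0],"claw":1},{"delta_pos":[0.003,-0.173,0],"turn":[0,0,0],"claw":1},{"delta_pos":[0.003,-0.173,0],"turn":[0,0,0],"claw":1},{"delta_pos":[0.003,-0.173,0],"turn":[0,0,0],"claw":1}]'

```text
time: 3.98
eef_pos: [539.7, 52.3, 117.5]
orientation: [[-0.781, 0.625, -0.0], [0.625, 0.781, 0.0], [0.0, 0.0, -1.0]]
wrist_force: [0.6, -0.5, -1.1]
opening: 0.331
grasp_force: 15.0
```

Run:
```python
from h import *
im,W=cloud("wrist"); im2,_=cloud("scene"); cv2.imwrite("pics/w2.png",np.hstack([im,im2[100:,130:400].repeat(1,0)[:284].copy() if 0 else cv2.resize(im2[110:350,130:418],(460,384))])[:,-800:])
s=arm.get_state();print(s["eef_pos"],s["time"],s["opening"],s["grasp_force"])
```

```text
[539.72534628  52.76427664 117.55890726] 4.0833 0.3273350829297649 14.99996367841959
```

View pics/w2.png

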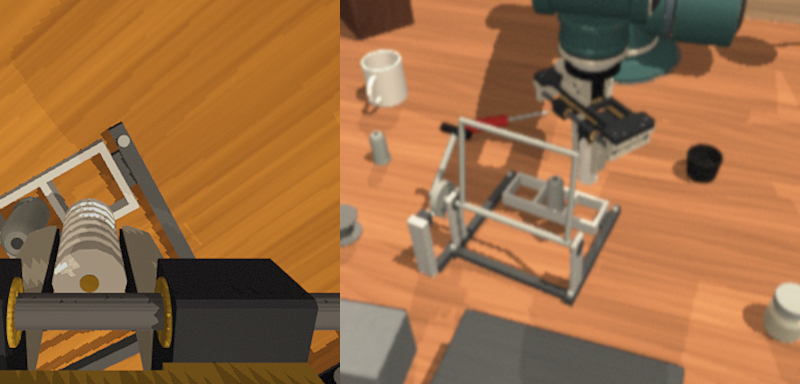

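The standoff is held upright (wrist half, ~(90,240)) just over the +y end pocket, clear of the cap at (20,220) and of the bail. Next I lower it.

Emit:
arm_command --increments '[{"delta_pos":[0,0,-0.06],"turn":[0,0,0],"claw":1},{"delta_pos":[0,0,-0.12],"turn":[0,0,0],"claw":1},{"delta_pos":[0,0,-0.17],"turn":[0,0,0],"claw":1},{"delta_pos":[0,0,-0.195],"turn":[0,0,0],"claw":1},{"delta_pos":[0,0,-0.21],"turn":[0,0,0],"claw":1},{"delta_pos":[0,0,-0.217],"turn":[0,0,0],"claw":1},{"delta_pos":[0,0,-0.219],"turn":[0,0,0],"claw":1},{"delta_pos":[0,0,-0.219],"turn":[0,0,0],"claw":1},{"delta_pos":[0,0,-0.219],"turn":[0,0,0],"claw":1}]'

```text
time: 4.83
eef_pos: [540.3, 51.9, 31.1]
orientation: [[-0.781, 0.625, 0.001], [0.625, 0.781, 0.0], [-0.001, 0.001, -1.0]]
wrist_force: [-0.8, -0.3, -0.8]
opening: 0.33
grasp_force: 15.0
```

Emit:
arm_command --increments '[{"delta_pos":[0,0,-0.001],"turn":[0,0,0],"claw":1},{"delta_pos":[0,0,-0.002],"turn":[0,0,0],"claw":1},{"delta_pos":[0,0,-0.002],"turn":[0,0,0],"claw":1},{"delta_pos":[0,0,-0.002],"turn":[0,0,0],"claw":1}]'

```text
time: 5.17
eef_pos: [540.1, 51.8, 29.7]
orientation: [[-0.781, 0.625, 0.001], [0.625, 0.781, 0.0], [-0.001, 0.001, -1.0]]
wrist_force: [0.0, 0.8, 2.4]
opening: 0.331
grasp_force: 15.0
```

Emit:
arm_command --increments '[{"delta_pos":[0,0,0],"turn":[0,0,0],"claw":0.2},{"delta_pos":[0,0,0],"turn":[0,0,0],"claw":0},{"delta_pos":[0,0,0],"turn":[0,0,0],"claw":-0.2},{"delta_pos":[0,0,0],"turn":[0,0,0],"claw":-0.2},{"delta_pos":[0,0,0],"turn":[0,0,0],"claw":-0.2},{"delta_pos":[0,0,0.05],"turn":[0,0,0],"claw":-0.2},{"delta_pos":[0,0,0.12],"turn":[0,0,0],"claw":-0.2},{"delta_pos":[0,0,0.2],"turn":[0,0,0],"claw":-0.2},{"delta_pos":[-0.05,0,0.25],"turn":[0,0,0],"claw":-0.2},{"delta_pos":[-0.15,0,0.25],"turn":[0,0,0],"claw":-0.2}]'

```text
time: 6.0
eef_pos: [482.4, 51.9, 133.6]
orientation: [[-0.78, 0.625, 0.005], [0.625, 0.78, 0.0], [-0.004, 0.004, -1.0]]
wrist_force: [0.9, 0.3, 1.5]
opening: 0.6
grasp_force: 0.0
```

Emit:
arm_command --increments '[{"delta_pos":[0,-0.1,0],"turn":[0,0,0],"claw":-1},{"delta_pos":[0,-0.2,0],"turn":[0,0,0],"claw":-1},{"delta_pos":[0,-0.3,0],"turn":[0,0,0],"claw":-1},{"delta_pos":[0,-0.4,0],"turn":[0,0,0],"claw":-1},{"delta_pos":[0,-0.5,0],"turn":[0,0,0],"claw":-1},{"delta_pos":[0,-0.6,0],"turn":[0,0,0],"claw":-1},{"delta_pos":[0,-0.7,0],"turn":[0,0,0],"claw":-1},{"delta_pos":[0.02,-0.8,0],"turn":[0,0,0],"claw":-1},{"delta_pos":[0.04,-0.89,0],"turn":[0,0,0],"claw":-1},{"delta_pos":[0.06,-0.96,0],"turn":[0,0,0],"claw":-1}]'

```text
time: 6.83
eef_pos: [503.5, -335.0, 129.1]
orientation: [[-0.78, 0.626, -0.0], [0.626, 0.78, -0.0], [-0.0, -0.0, -1.0]]
wrist_force: [0.3, 0.7, -0.5]
opening: 0.998
grasp_force: 0.0
```

Emit:
arm_command --increments '[{"delta_pos":[0.005,-0.02,0],"turn":[0,0,0],"claw":-1},{"delta_pos":[0.005,-0.02,0],"turn":[0,0,0],"claw":-1},{"delta_pos":[0.005,-0.02,0],"turn":[0,0,0],"claw":-1}]'

```text
time: 7.08
eef_pos: [505.5, -339.7, 128.8]
orientation: [[-0.78, 0.625, -0.001], [0.625, 0.78, 0.001], [0.001, 0.0, -1.0]]
wrist_force: [-0.0, 0.7, -0.3]
opening: 0.999
grasp_force: 0.0
```

Run:
```python
from h import *
im,W=cloud("wrist"); s=arm.get_state();print(s["eef_pos"],s["time"],s["opening"])
m=(W[...,2]>50)&(W[...,2]<75)&(np.hypot(W[...,0]-507,W[...,1]+342)<30)
q=W[m];print(m.sum(),(q.max(0)+q.min(0))/2,np.ptp(q,axis=0))
im,W=cloud("top")
for c in((539.7,52),(529,-2)):
    m=(W[...,2]>50)&(W[...,2]<85)&(np.hypot(W[...,0]-c[0],W[...,1]-c[1])<25)
    q=W[m];print(m.sum(),(q.max(0)+q.min(0))/2,np.ptp(q,axis=0),q[:,2].max())
```

```text
[ 505.58335468 -339.14383197  129.08919814] 7.1333 0.9983568337808392
1179 [ 505.91594941 -344.66574084   57.54595419] [28.69069939 28.72251885 14.81147429]
111 [539.83357067  52.81749878  63.956841  ] [29.82995727 29.60977033 19.80755968] 73.86062084392324
85 [528.23692146  -2.47042792  58.92651623] [25.17206933 24.9603342  15.25100059] 66.55201651893321
```

Emit:
arm_command --increments '[{"delta_pos":[0.0025,-0.009,-0.06],"turn":[0,0,0],"claw":-1},{"delta_pos":[0.0025,-0.009,-0.13],"turn":[0,0,0],"claw":-0.5},{"delta_pos":[0.0025,-0.009,-0.19],"turn":[0,0,0],"claw":-0.3},{"delta_pos":[0.0025,-0.009,-0.23],"turn":[0,0,0],"claw":-0.2},{"delta_pos":[0.0025,-0.009,-0.2475],"turn":[0,0,0],"claw":0},{"delta_pos":[0.0025,-0.009,-0.2475],"turn":[0,0,0],"claw":0.2},{"delta_pos":[0.0025,-0.009,-0.2475],"turn":[0,0,0],"claw":1},{"delta_pos":[0.0025,-0.009,-0.2475],"turn":[0,0,0],"claw":1},{"delta_pos":[0.0025,-0.009,-0.2475],"turn":[0,0,0],"claw":1},{"delta_pos":[0.0025,-0.009,-0.2475],"turn":[0,0,0],"claw":1}]'

```text
time: 8.02
eef_pos: [507.2, -344.0, 31.4]
orientation: [[-0.781, 0.625, 0.001], [0.625, 0.781, -0.001], [-0.002, 0.0, -1.0]]
wrist_force: [0.2, -0.3, -0.2]
opening: 0.407
grasp_force: 0.0
```

Emit:
arm_command --increments '[{"delta_pos":[0,0,0],"turn":[0,0,0],"claw":1},{"delta_pos":[0,0,0],"turn":[0,0,0],"claw":1},{"delta_pos":[0,0,0],"turn":[0,0,0],"claw":1}]'

```text
time: 8.27
eef_pos: [507.0, -343.9, 30.7]
orientation: [[-0.781, 0.625, 0.001], [0.625, 0.781, -0.0], [-0.001, 0.0, -1.0]]
wrist_force: [-0.8, -0.8, 3.7]
opening: 0.309
grasp_force: 15.0
```

Emit:
arm_command --increments '[{"delta_pos":[0,0,0.05],"turn":[0,0,0],"claw":1},{"delta_pos":[0,0,0.13],"turn":[0,0,0],"claw":1},{"delta_pos":[-0.02,0.02,0.21],"turn":[0,0,0],"claw":1},{"delta_pos":[-0.06,0.07,0.25],"turn":[0,0,0],"claw":1},{"delta_pos":[-0.1,0.14,0.25],"turn":[0,0,0],"claw":1},{"delta_pos":[-0.11,0.23,0.25],"turn":[0,0,0],"claw":1},{"delta_pos":[-0.11,0.32,0.25],"turn":[0,0,0],"claw":1},{"delta_pos":[-0.11,0.41,0.25],"turn":[0,0,0],"claw":1},{"delta_pos":[-0.11,0.5,0.25],"turn":[0,0,0],"claw":1},{"delta_pos":[-0.11,0.59,0.25],"turn":[0,0,0],"claw":1}]'

```text
time: 9.1
eef_pos: [462.3, -106.3, 130.3]
orientation: [[-0.78, 0.625, 0.0], [0.625, 0.78, -0.0], [-0.0, 0.0, -1.0]]
wrist_force: [1.7, 0.1, -0.8]
opening: 0.306
grasp_force: 15.0
```

Emit:
arm_command --increments '[{"delta_pos":[0,0.07,0],"turn":[0,0,0],"claw":1},{"delta_pos":[0.02,0.12,0],"turn":[0,0,0],"claw":1},{"delta_pos":[0.07,0.132,0],"turn":[0,0,0],"claw":1},{"delta_pos":[0.12,0.132,0],"turn":[0,0,0],"claw":1},{"delta_pos":[0.145,0.132,0],"turn":[0,0,0],"claw":1},{"delta_pos":[0.15,0.132,0],"turn":[0,0,0],"claw":1},{"delta_pos":[0.15,0.132,0],"turn":[0,0,0],"claw":1},{"delta_pos":[0.15,0.132,0],"turn":[0,0,0],"claw":1}]'

```text
time: 9.77
eef_pos: [522.1, -55.3, 130.0]
orientation: [[-0.78, 0.625, -0.001], [0.625, 0.78, 0.0], [0.001, -0.001, -1.0]]
wrist_force: [0.0, -1.3, 0.2]
opening: 0.309
grasp_force: 15.0
```

Run:
```python
from h import *
im,W=cloud("wrist"); im2,_=cloud("scene"); cv2.imwrite("pics/w3.png",np.hstack([im,cv2.resize(im2[110:350,130:418],(460,384))])[:,-800:])
s=arm.get_state();print(s["eef_pos"],s["time"],s["opening"],s["grasp_force"])
```

```text
[522.09785302 -55.24102646 130.24300341] 9.8667 0.30622805248570517 14.960845615714788
```

View pics/w3.png

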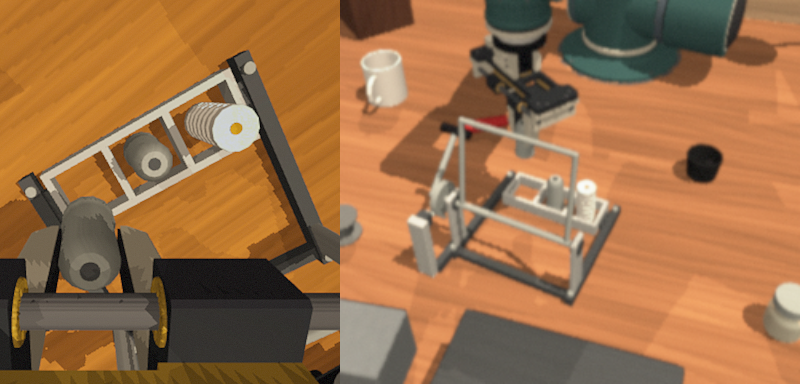

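The standoff (235,128) stands in its pocket next to the middle cap (150,160), and the second cap hangs over the last pocket. Lowering it now.

Emit:
arm_command --increments '[{"delta_pos":[0.002,0.001,-0.06],"turn":[0,0,0],"claw":1},{"delta_pos":[0.002,0.001,-0.13],"turn":[0,0,0],"claw":1},{"delta_pos":[0.002,0.001,-0.19],"turn":[0,0,0],"claw":1},{"delta_pos":[0.002,0.001,-0.22],"turn":[0,0,0],"claw":1},{"delta_pos":[0.002,0.001,-0.238],"turn":[0,0,0],"claw":1},{"delta_pos":[0.002,0.001,-0.246],"turn":[0,0,0],"claw":1},{"delta_pos":[0.002,0.001,-0.249],"turn":[0,0,0],"claw":1},{"delta_pos":[0.002,0.001,-0.25],"turn":[0,0,0],"claw":1},{"delta_pos":[0.002,0.001,-0.25],"turn":[0,0,0],"claw":1}]'

```text
time: 10.62
eef_pos: [524.1, -54.7, 31.3]
orientation: [[-0.781, 0.625, 0.001], [0.625, 0.781, -0.0], [-0.001, 0.001, -1.0]]
wrist_force: [-0.7, 0.5, -0.2]
opening: 0.307
grasp_force: 15.0
```

Emit:
arm_command --increments '[{"delta_pos":[0,0,-0.001],"turn":[0,0,0],"claw":1},{"delta_pos":[0,0,-0.002],"turn":[0,0,0],"claw":1},{"delta_pos":[0,0,-0.002],"turn":[0,0,0],"claw":1},{"delta_pos":[0,0,-0.002],"turn":[0,0,0],"claw":1}]'

```text
time: 10.95
eef_pos: [524.2, -54.7, 30.7]
orientation: [[-0.781, 0.625, 0.002], [0.625, 0.781, -0.0], [-0.001, 0.001, -1.0]]
wrist_force: [-0.9, -0.3, 7.1]
opening: 0.308
grasp_force: 15.0
```

Emit:
arm_command --increments '[{"delta_pos":[0,0,0.001],"turn":[0,0,0],"claw":0.2},{"delta_pos":[0,0,0.001],"turn":[0,0,0],"claw":0},{"delta_pos":[0,0,0.001],"turn":[0,0,0],"claw":-0.2},{"delta_pos":[0,0,0.001],"turn":[0,0,0],"claw":-0.2},{"delta_pos":[0,0,0.001],"turn":[0,0,0],"claw":-0.2},{"delta_pos":[0,0,0.05],"turn":[0,0,0],"claw":-0.2},{"delta_pos":[0,0,0.12],"turn":[0,0,0],"claw":-0.2},{"delta_pos":[0,0,0.2],"turn":[0,0,0],"claw":-0.2},{"delta_pos":[-0.05,0,0.25],"turn":[0,0,0],"claw":-0.2},{"delta_pos":[-0.12,0,0.3],"turn":[0,0,0],"claw":0}]'

```text
time: 11.78
eef_pos: [475.9, -54.5, 150.7]
orientation: [[-0.781, 0.625, 0.0], [0.625, 0.781, -0.0], [-0.0, 0.0, -1.0]]
wrist_force: [-0.3, -0.3, 0.1]
opening: 0.563
grasp_force: 0.0
```

Emit:
arm_command --increments '[{"delta_pos":[-0.05,0,0.08],"turn":[0,0,0],"claw":1},{"delta_pos":[-0.08,0,0.16],"turn":[0,0,0],"claw":1},{"delta_pos":[-0.08,-0.05,0.22],"turn":[0,0,0],"claw":1},{"delta_pos":[-0.08,-0.1,0.22],"turn":[0,0,0],"claw":1},{"delta_pos":[-0.08,-0.15,0.22],"turn":[0,0,0],"claw":1},{"delta_pos":[-0.08,-0.15,0.22],"turn":[0,0,0],"claw":1}]'

```text
time: 12.28
eef_pos: [443.5, -116.8, 237.7]
orientation: [[-0.78, 0.626, 0.0], [0.626, 0.78, -0.001], [-0.001, -0.0, -1.0]]
wrist_force: [-0.0, 0.5, -0.7]
opening: 0.146
grasp_force: 0.0
```

Run:
```python
from h import *
s=arm.get_state();print(s["eef_pos"],s["time"],s["opening"])
im,W=cloud("top")
cv2.imwrite("pics/t4.png",cv2.resize(im[100:250,190:350],(640,600)))
for c in((539.7,52),(529,-2),(523.5,-55)):
    m=(W[...,2]>50)&(W[...,2]<85)&(np.hypot(W[...,0]-c[0],W[...,1]-c[1])<22)
    q=W[m];print(m.sum(),(q.max(0)+q.min(0))/2,np.ptp(q,axis=0),q[:,2].max())
for n in("top","scene"):
    im,W=cloud(n)
    m=(W[...,2]>145)&(W[...,2]<185)&(np.hypot(W[...,0]-574,W[...,1]+144)<35); q=W[m]
    d=im[m].max(1)<70; print(n,m.sum(),d.sum(),q[d].mean(0),q[d].min(0),q[d].max(0))
```

```text
[ 443.45063517 -116.79817052  237.74389908] 12.2833 0.1461295545524071
110 [539.9536943   52.89834926  63.55832839] [30.55932668 29.57755521 19.88751033] 73.50208355390555
84 [528.00519527  -2.43996129  58.56712662] [25.04005983 24.98385754 11.75056075] 64.44240699935119
1 [510.35627906 -51.52737842  53.70740136] [0. 0. 0.] 53.70740136080997<stdin>:11: RuntimeWarning: Mean of empty slice.
  ret = um.true_divide(
Traceback (most recent call last):
ValueError: zero-size array to reduction operation minimum which has no identity
```

View pics/t4.png

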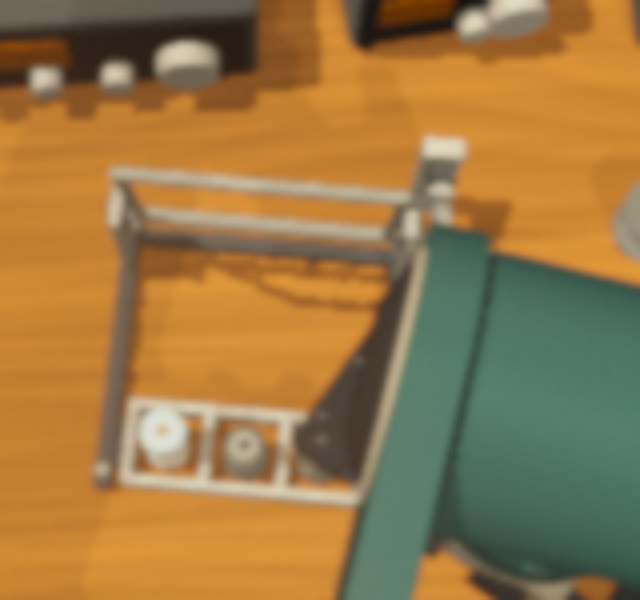

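Run:
```python
from h import *
print(arm.get_state()["qpos"].round(1))
th=-.1518;R=np.array([[np.cos(th),-np.sin(th)],[np.sin(th),np.cos(th)]]);o=np.array([531.5,-1.4])
im,W=cloud("scene")
m=(W[...,2]>50)&(W[...,2]<85)&(np.hypot(W[...,0]-523.5,W[...,1]+55)<22); q=W[m]
print("cap2",m.sum(),(q.max(0)+q.min(0))/2,np.ptp(q,axis=0),q[:,2].max())
q=np.concatenate([np.load(n+".npy").reshape(-1,3) for n in("top","scene")])
L=np.c_[(q[:,:2]-o)@R,q[:,2]]
L=L[(L[:,0]>20)&(L[:,0]<240)&(L[:,1]<-85)&(L[:,1]>-200)&(L[:,2]>30)&(L[:,2]<260)]
for x in range(20,240,10):
    s=L[(L[:,0]>=x)&(L[:,0]<x+10)]
    if len(s): print(x,len(s),"y",s[:,1].min().round(),s[:,1].max().round(),"z",s[:,2].min().round(),s[:,2].max().round())
for r,d in((-135,0),(-142,-6)):
    print(r,[(R@[x,r]+o).round(1).tolist() for x in(64,58,50,40)])
```

```text
[-17.7 -21.4 106.3   0.   95.1 -68.9]
cap2 86 [525.52456095 -53.48408957  58.22946676] [24.09702307 27.60596343 15.90367876] 66.18130614548465
50 60 y -159.0 -110.0 z 163.0 174.0
60 165 y -160.0 -109.0 z 160.0 176.0
70 42 y -147.0 -110.0 z 150.0 170.0
80 34 y -139.0 -129.0 z 145.0 157.0
90 34 y -139.0 -130.0 z 134.0 149.0
100 33 y -140.0 -130.0 z 128.0 141.0
110 73 y -139.0 -85.0 z 95.0 240.0
120 157 y -139.0 -85.0 z 30.0 227.0
130 186 y -139.0 -85.0 z 30.0 134.0
140 202 y -140.0 -86.0 z 30.0 129.0
150 174 y -125.0 -93.0 z 31.0 126.0
160 41 y -122.0 -111.0 z 91.0 117.0
170 36 y -127.0 -109.0 z 99.0 113.0
180 77 y -126.0 -108.0 z 91.0 115.0
190 146 y -130.0 -101.0 z 31.0 115.0
200 337 y -131.0 -101.0 z 31.0 116.0
210 1 y -124.0 -124.0 z 84.0 84.0
-135 [[574.3, -144.5], [568.4, -143.6], [560.5, -142.4], [550.6, -140.9]]
-142 [[573.3, -151.4], [567.4, -150.5], [559.5, -149.3], [549.6, -147.8]]
```

cap2 stands in its pocket at (525,-54), which leaves step 1 done and the lever still up. Next I stage above the lever with the closed fingertips, closing line along the rack's x and the tool tilted 15° back to clear the hinge hub.

Emit:
arm_command --increments '[{"delta_pos":[0,-0.04,0],"turn":[0,0,-0.035],"claw":1},{"delta_pos":[0.0,-0.085,0],"turn":[0,0,-0.07],"claw":1},{"delta_pos":[0.05,-0.085,0],"turn":[0,0,-0.105],"claw":1},{"delta_pos":[0.1,-0.085,0],"turn":[0,0,-0.14],"claw":1},{"delta_pos":[0.15,-0.085,0],"turn":[0,0,-0.18],"claw":1},{"delta_pos":[0.2,-0.085,0],"turn":[0,0,-0.22],"claw":1},{"delta_pos":[0.25,-0.085,0],"turn":[0,0,-0.26],"claw":1},{"delta_pos":[0.3,-0.085,0],"turn":[0,0,-0.3],"claw":1},{"delta_pos":[0.318,-0.085,0],"turn":[0,0,-0.3333],"claw":1},{"delta_pos":[0.318,-0.085,0],"turn":[0,0,-0.3333],"claw":1}]'

```text
time: 13.27
eef_pos: [571.9, -147.4, 236.5]
orientation: [[0.155, 0.988, -0.001], [0.988, -0.155, 0.001], [0.0, -0.001, -1.0]]
wrist_force: [-1.0, -0.2, -0.3]
opening: 0.004
grasp_force: 0.0
```

Emit:
arm_command --increments '[{"delta_pos":[0,0,0],"turn":[-0.006,-0.038,0],"claw":1},{"delta_pos":[0,0,0],"turn":[-0.0126,-0.0824,0],"claw":1},{"delta_pos":[0,0,0],"turn":[-0.0126,-0.0824,0],"claw":1},{"delta_pos":[0,0,0],"turn":[-0.0126,-0.0824,0],"claw":1},{"delta_pos":[0,0,0],"turn":[-0.0126,-0.0824,0],"claw":1}]'

```text
time: 13.68
eef_pos: [570.3, -148.2, 238.1]
orientation: [[0.149, 0.956, 0.254], [0.989, -0.144, -0.039], [-0.001, 0.257, -0.966]]
wrist_force: [-0.4, -0.1, 0.9]
opening: 0.003
grasp_force: 0.0
```

Run:
```python
from h import *
s=arm.get_state();print(s["eef_pos"],s["time"],s["opening"],s["orientation"].round(3),s["qpos"].round(1))
th=-.1518;R=np.array([[np.cos(th),-np.sin(th)],[np.sin(th),np.cos(th)]]);o=np.array([531.5,-1.4])
for x,z in((61.3,176),(44,142),(38,108),(44,73.5),(56,50),(62.5,42)):
    p=np.append(R@[x,-142]+o,z); print(p.round(1),((p-s["eef_pos"])/400).round(4))
im,W=cloud("scene"); cv2.imwrite("pics/s5.png",cv2.resize(im[100:330,100:400],(780,598)))
```

```text
[ 570.29613066 -148.22555017  238.08744994] 13.6833 0.0030465023648813374 [[ 0.149  0.956  0.254]
 [ 0.989 -0.144 -0.039]
 [-0.001  0.257 -0.966]] [-18.3 -14.1 101.5   2.5  77.9 -10. ]
[ 570.6 -151.   176. ] [ 0.0008 -0.007  -0.1552]
[ 553.5 -148.4  142. ] [-0.0419 -0.0005 -0.2402]
[ 547.6 -147.5  108. ] [-0.0568  0.0018 -0.3252]
[ 553.5 -148.4   73.5] [-0.0419 -0.0005 -0.4115]
[ 565.4 -150.2   50. ] [-0.0123 -0.005  -0.4702]
[ 571.8 -151.2   42. ] [ 0.0038 -0.0075 -0.4902]
```

View pics/s5.png

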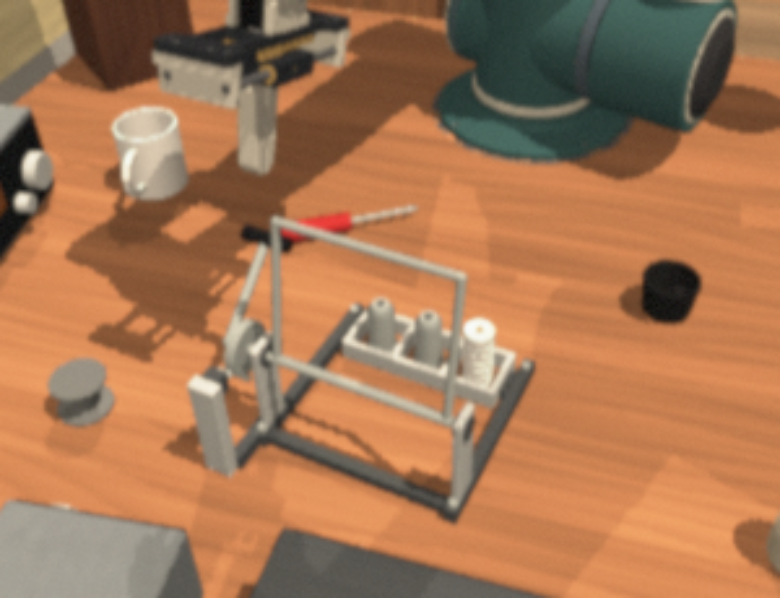

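All three parts stand upright in the pockets, and the fingertips (257,170) are above the black grip (265,238). Pressing down now.

Emit:
arm_command --increments '[{"delta_pos":[0,-0.004,-0.08],"turn":[0,0,0],"claw":1},{"delta_pos":[0,-0.004,-0.14],"turn":[0,0,0],"claw":1},{"delta_pos":[0.0,-0.004,-0.165],"turn":[0,0,0],"claw":1},{"delta_pos":[-0.012,-0.003,-0.185],"turn":[0,0,0],"claw":1},{"delta_pos":[-0.023,-0.002,-0.205],"turn":[0,0,0],"claw":1},{"delta_pos":[-0.034,-0.001,-0.225],"turn":[0,0,0],"claw":1},{"delta_pos":[-0.042,0,-0.24],"turn":[0,0,0],"claw":1},{"delta_pos":[-0.048,0,-0.26],"turn":[0,0,0],"claw":1},{"delta_pos":[-0.052,0.001,-0.28],"turn":[0,0,0],"claw":1},{"delta_pos":[-0.055,0.002,-0.3],"turn":[0,0,0],"claw":1}]'

```text
time: 14.57
eef_pos: [548.9, -147.8, 117.4]
orientation: [[0.15, 0.955, 0.254], [0.989, -0.145, -0.039], [-0.0, 0.257, -0.966]]
wrist_force: [-3.8, 0.1, 2.7]
opening: 0.004
grasp_force: 2.0
```

Emit:
arm_command --increments '[{"delta_pos":[-0.002,0,-0.025],"turn":[0,0,0],"claw":1},{"delta_pos":[0,0,-0.05],"turn":[0,0,0],"claw":1},{"delta_pos":[0.004,0,-0.075],"turn":[0,0,0],"claw":1},{"delta_pos":[0.009,-0.001,-0.1],"turn":[0,0,0],"claw":1},{"delta_pos":[0.015,-0.002,-0.12],"turn":[0,0,0],"claw":1},{"delta_pos":[0.025,-0.003,-0.14],"turn":[0,0,0],"claw":1}]'

```text
time: 15.07
eef_pos: [558.6, -148.9, 60.5]
orientation: [[0.151, 0.955, 0.255], [0.989, -0.146, -0.039], [0.0, 0.258, -0.966]]
wrist_force: [-0.4, 0.1, 0.3]
opening: 0.004
grasp_force: 0.0
```

Emit:
arm_command --increments '[{"delta_pos":[0.008,-0.001,-0.015],"turn":[0,0,0],"claw":1},{"delta_pos":[0.017,-0.002,-0.03],"turn":[0,0,0],"claw":1},{"delta_pos":[0.027,-0.003,-0.043],"turn":[0,0,0],"claw":1},{"delta_pos":[0.033,-0.004,-0.05],"turn":[0,0,0],"claw":1},{"delta_pos":[0.033,-0.004,-0.05],"turn":[0,0,0],"claw":1}]'

```text
time: 15.48
eef_pos: [572.2, -150.6, 40.7]
orientation: [[0.151, 0.955, 0.255], [0.989, -0.146, -0.039], [0.0, 0.258, -0.966]]
wrist_force: [-2.6, -0.0, 2.1]
opening: 0.002
grasp_force: 1.4
```

Run:
```python
from h import *
im,W=cloud("scene"); cv2.imwrite("pics/s6.png",cv2.resize(im[100:330,100:400],(780,598)))
```

```text
(no output)
```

View pics/s6.png

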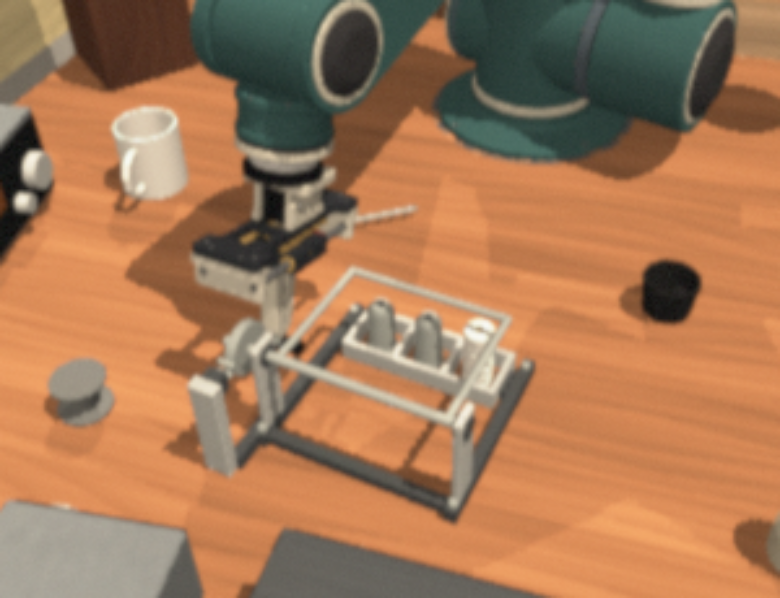

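The bail is down over the parts. I back off up and towards the robot, then check the latch.

Emit:
arm_command --increments '[{"delta_pos":[-0.01,0,0.02],"turn":[0,0,0],"claw":1},{"delta_pos":[-0.05,0,0.06],"turn":[0,0,0],"claw":1},{"delta_pos":[-0.11,-0.02,0.1],"turn":[0,0,0],"claw":1},{"delta_pos":[-0.17,-0.08,0.15],"turn":[0,0,0],"claw":1},{"delta_pos":[-0.23,-0.15,0.22],"turn":[0,0,0],"claw":1},{"delta_pos":[-0.25,-0.24,0.28],"turn":[0,0,0],"claw":1},{"delta_pos":[-0.25,-0.33,0.3],"turn":[0,0,0],"claw":1},{"delta_pos":[-0.25,-0.42,0.3],"turn":[0,0,0],"claw":1},{"delta_pos":[-0.25,-0.42,0.3],"turn":[0,0,0],"claw":1},{"delta_pos":[-0.25,-0.42,0.3],"turn":[0,0,0],"claw":1}]'

```text
time: 16.37
eef_pos: [471.3, -320.0, 162.1]
orientation: [[0.154, 0.954, 0.256], [0.988, -0.148, -0.04], [-0.0, 0.259, -0.966]]
wrist_force: [0.5, 0.7, -0.6]
opening: 0.005
grasp_force: 0.0
```

Run:
```python
from h import *
s=arm.get_state();print(s["eef_pos"],s["time"],s["wrist_force"])
th=-.1518;R=np.array([[np.cos(th),-np.sin(th)],[np.sin(th),np.cos(th)]]);o=np.array([531.5,-1.4])
for n in("scene","top"):
    im,W=cloud(n); q=W.reshape(-1,3); L=np.c_[(q[:,:2]-o)@R,q[:,2]]
    if n=="scene": cv2.imwrite("pics/s7.png",cv2.resize(im[100:330,100:400],(780,598)))
    b=L[(abs(L[:,0])<40)&(abs(L[:,1])<75)&(L[:,2]>85)&(L[:,2]<160)]; print(n,"bar",len(b),np.median(b,0))
    g=L[(L[:,0]>30)&(L[:,0]<80)&(L[:,1]<-105)&(L[:,1]>-165)&(L[:,2]>15)&(L[:,2]<180)]; print("grip",len(g),np.median(g,0),g.max(0))
    for c in((0,54),(0,0),(0,-54)):
        g=L[(np.hypot(L[:,0]-c[0],L[:,1]-c[1])<22)&(L[:,2]>50)&(L[:,2]<80)]; print(c,len(g),((g.max(0)+g.min(0))/2).round(1))
```

```text
[ 471.32274414 -319.96505679  162.11564155] 16.3667 [ 0.54252397  0.69885523 -0.62126081]
scene bar 182 [  1.79715484   2.74278305 115.51514477]
grip 79 [  60.15541707 -131.47777653   50.24988699] [  79.52137342 -109.2146978    65.42297731]
(0, 54) 115 [-1.2 54.1 62.3]
(0, 0) 89 [-1.5 -0.8 58.9]
(0, -54) 86 [  1.8 -53.3  58.5]
top bar 184 [  0.32270231  -0.65799043 113.82903831]
grip 123 [  58.4721636  -134.29875329   49.05214095] [  79.33890494 -110.39096439   63.94647231]
(0, 54) 81 [ 0.4 54.9 64.3]
(0, 0) 80 [-4.1 -1.5 57.3]
(0, -54) 70 [ -3.1 -53.1  58.8]
```

View pics/s7.png

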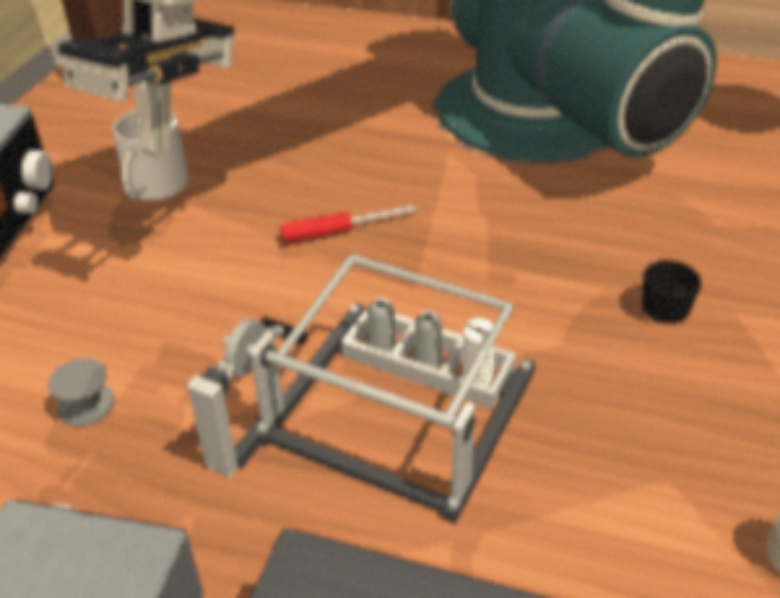

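Run:
```python
from h import *
th=-.1518;R=np.array([[np.cos(th),-np.sin(th)],[np.sin(th),np.cos(th)]]);o=np.array([531.5,-1.4])
for n in("scene","top"):
  for k,W in(("before",np.load(n+".npy")),("now",cloud(n)[1])):
    q=W.reshape(-1,3); L=np.c_[(q[:,:2]-o)@R,q[:,2]]; L=L[~np.isnan(L[:,0])]
    r=np.hypot(L[:,0]-140,L[:,2]-100); a=np.degrees(np.arctan2(L[:,2]-100,140-L[:,0]))
    lo,hi=((60,95) if k=="before" else(-10,20))
    m=(abs(L[:,1])<78)&(r>125)&(r<155)&(a>lo)&(a<hi); print(n,k,"bar",m.sum(),np.percentile(a[m],[10,50,90]).round(1),np.median(r[m]).round(1))
    lo,hi=((25,60) if k=="before" else(-50,-15))
    m=(L[:,1]<-112)&(L[:,1]>-128)&(r>85)&(r<115)&(a>lo)&(a<hi); print("   grip",m.sum(),np.percentile(a[m],[10,50,90]).round(1),np.median(r[m]).round(1))
    m=(L[:,1]<-128)&(L[:,1]>-142)&(r>45)&(r<88)&(a>lo)&(a<hi); print("   arm",m.sum(),np.percentile(a[m],[10,50,90]).round(1))
```

```text
scene before bar 273 [79.9 81.  81.7] 143.8
   grip 12 [41.5 42.9 44.8] 105.0
   arm 76 [41.4 43.7 45.9]
scene now bar 189 [4.9 6.4 7.2] 139.0
   grip 13 [-37.  -32.9 -29.9] 94.3
   arm 14 [-34.7 -31.1 -29.5]
top before bar 242 [78.9 80.  81.3] 142.9
   grip 44 [38.3 42.5 44.6] 105.1
   arm 36 [41.9 43.4 45.2]
top now bar 191 [4.6 5.6 6.6] 140.2
   grip 32 [-34.6 -32.3 -31.2] 96.8
   arm 55 [-35.2 -32.6 -29.9]
```

The bail has swung about 74.5° (1.30 rad) and stays there untouched, so it is latched and I can hand in.

```bash
python3 -c "
from cell import arm
print(arm.close_job())"
```

```text
the job is handed in; nothing more can be done
None
```

The job is handed in: all three parts stand upright in the pockets, one each, and the lever is latched down by itself at about 1.30 rad with the bail over them; the pot, jar and reel were not touched.

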